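# Sort the ring and the punch into their containers under the bench lamp

## Robot

A 7-joint arm with a two-finger parallel gripper is mounted at the origin on the work surface. World frame = base frame: x ahead of the robot, y to its left, z up, the work surface at z = 0. Lengths are in m, angles in rad, forces in N, time in s.
With the tool pointing down it reaches from about 0.35 to 0.9 m from the base axis. Payload 7.2 kg.
Tool frame: the origin (TCP) lies midway between the tips of the shut fingers; the grasp point (between the pads) lies 19 mm behind it; z points along the fingers, y is the direction in which the jaws open and shut (so a half turn about z gives the same grasp; the last joint's range is limited). The gripper opens to 85 mm and grips with 20 to 120 N. Pads are 22 mm wide; open, the fingers measure 114 mm over their backs; the gripper's body (76 mm by 85 mm) begins 54 mm behind the grasp point. The pads swing forward as they close: fully open they stand 13 mm farther back than shut.
Start: joints at [1.144, 0.411, -0.013, 1.596, 0.006, 1.134, -0.082], TCP at [0.219, -0.585, 0.231] pointing down, gripper open.
Joint ranges: [-2.95, 2.95], [-0.29, 1.99], [-1.47, 1.44], [0.14, 2.54], [-1.03, 4.17], [0.13, 1.85], [-2.86, 2.86]. Speed limits (rad/s): [2.39, 2.39, 3.01, 3.01, 3.14, 3.14, 3.14].

## Interface

Orientations are given as a 3x3 rotation matrix whose columns are the frame's x, y, z axes.
In Python, from workcell import env, snapshot, camera_info gives the robot as it stands.
- The arm moves only by the tool move_arm, never from a script. Its argument "plan" is a list of rows, each a list of 7 numbers: the shift along the world's x, y, z in cm, then the turn, a rotation vector about the world's x, y, z in degrees, then the opening, from 0 (shut) to 1 (fully open). In form: [[x, y, z, rx, ry, rz, gripper], ...]. A call has 1 to 12 rows; each row is the pose to reach, as a shift and turn from the pose measured when the call began; what a row does not reach only later rows make up. A row lasts 1/12 s, in which the tool goes at most 41.7 mm and 7.16 degrees, less where a joint would pass 70% of its speed; a pose out of reach is approached as far as the arm can. A call with a gripper value outside its range is refused whole. The fingers move at their own pace and stop on an object; the grip force is fixed at half the most. Time passes only in rows, so rows that repeat a pose let the fingers close. It gives the time, the measured TCP pose, the force and the opening at its end, in the units of the state.
- env.read_state(): the state, without advancing time (a new reading comes with each control period).
- snapshot(name): name is "scene" or "top" or "wrist"; returns (picture, depth): 420x560x3 uint8, red, green, blue; 420x560 float32, m along the optical axis (not along the pixel's ray), 0 where there is no reading.
- camera_info(name): a dict with "fx", "fy", "cx", "cy" (pixels), "distortion" ([k1, k2, p1, p2, k3] as OpenCV has them; the pictures are not rectified), "eye" and "rotation" of the camera in the world; the wrist camera has in their place "hand_eye" (4x4, takes a point from camera to tool coordinates, whose origin is the TCP and whose axes are the flange's). Camera axes: x right, y down, z forward; pixel columns grow to the right and rows downward; lengths in m; the calibration is good to about 2 mm. A picture is of the moment at which its call begins: read the wrist's pose just before it. camera_info takes no time and is no camera call.
- env.job_done(): hands the job in, once; it reports no verdict.
The state is a dict: "time": time; "joint_pos": joint angles; "joint_velocities": joint speeds; "joint_efforts": joint torques, N m; "position": TCP position; "ee_rot": TCP orientation; "wrist_force": force on the tool from outside, world axes, zero at the start; "moment": the same for the moment, N m; "grip_width": finger opening in m.
Only numpy, scipy, OpenCV 4.12 (cv2) and the standard library are available. Lean on these libraries where they do the work, as an engineer would, in place of code of your own. Each camera call takes 0.05 s, during which the arm holds its last target. There are 200 camera calls.

## Task

Clear the goldsmith's bench: put the ring blank into the round steel cup and the dapping punch into the square wooden box, both of which stand under the low bench lamp. Reach in at a slant beneath the lamp's hood without touching the lamp, and leave the cup, the box and the other tools standing and lying where they are.

Things in the scene. Friction and masses are not known exactly. Their poses are not given: they have to be found in the camera images.
- lamp: Fixed green bench lamp. Origin on the bench below the middle of its hood, z up, y along the hood. Hood: trough 320 mm long (y), 68 mm wide (x), underside 230 mm and top 275 mm above the bench. Its pole (up to 320 mm high) stands at x = +170 mm, away from the robot, on a round foot 130 mm across. Cup and box stand under the hood, one towards each end.
- cup: Round open steel cup, loose, 0.35 kg: 92 mm outside diameter at the rim, narrowing to 74 mm at the foot, wall 3 mm, 55 mm high. Origin at the centre of its underside, z up.
- box: Square open wooden box, loose, 0.35 kg: 92 x 92 mm outside (along its x and y), wall 5 mm, 50 mm high. Origin at the centre of its underside, z up.
- ring_mid (a point): Centre of the ring blank: a thick plain steel ring lying flat on the bench, 28 mm outside diameter, 18 mm hole, 12 mm high, 25 g; this point is in the middle of its hole, 6 mm above its underside; z is the ring's axis.
- punch_mid (a point): Middle of the dapping punch: a steel punch lying on the bench, 60 mm long along its x, about 60 g. Its square shank is 12 x 12 mm and reaches from x = -30 to x = +14 mm; then a thin neck and a ball 12 mm across, ending at x = +30 mm. This point is on its centre line, 6 mm above its underside.
- ring: The ring blank itself (see ring_mid); origin at the centre of its underside.
- punch: The dapping punch itself (see punch_mid); origin under its middle, on its lower face.
- dapping_block: Bystander: dark steel cube, 40 mm, loose, on the bench between ring and punch. Origin at the centre of its underside.
- hammer: Bystander: hammer lying at the left of the work (robot's left), 260 mm long along its x, 26 mm high, with a 90 mm wide head at its +x end. Origin under its middle.
- pliers: Bystander: pliers lying at the right of the work, 160 mm long along their x, jaws towards +x, handles with red sleeves up to 65 mm apart. Origin under the pivot, about 100 mm from the handle ends.

How it is judged:
By the outcome, as a careful person would: the job done as asked, in the order asked, and still so for the second after the job is handed in, with the robot touching nothing.
It also fails if it takes over 53 s, if anything falls off the work surface, if the arm or the gripper's body presses on something with over 40 N, if the wrist force passes 120 N, or if a joint passes its speed limit or range.

## Working session

There is one attempt and no reset: what is moved stays moved. The work goes in short steps, Python scripts to look and compute and a tool call to move; the robot and the scene stay as the last step left them, time stands still between calls to the robot, and variables do not carry over. Pictures are saved under pics/ and viewed, about 8 in all and at most 12, crops included, and the job is handed in when it is done.

Besides the shell and the picture viewer there is one more tool, called after "Request:" by a JSON object that holds its "fn" and its "kwargs", one argument or row to a line. move_arm: Moves the arm, as the interface text tells. Its arguments: {"type":"object","properties":{"plan":{"type":"array"}},"required":["plan"]}

```bash
mkdir -p pics; cat > h.py <<'E'
import numpy as np, cv2
from workcell import env, snapshot, camera_info
def cam(name, st=None):
    c=camera_info(name); K=np.array([[c['fx'],0,c['cx']],[0,c['fy'],c['cy']],[0,0,1.]])
    if 'eye' in c: R=np.array(c['rotation']); t=np.array(c['eye'])
    else:
        H=np.array(c['hand_eye']); Rt=np.array(st['ee_rot']).reshape(3,3)
        R=Rt@H[:3,:3]; t=Rt@H[:3,3]+np.array(st['position'])
    return K,np.array(c['distortion'],float),R,t
def rays(uv,C):
    K,D,R,t=C
    p=cv2.undistortPoints(np.array(uv,float).reshape(-1,1,2),K,D).reshape(-1,2)
    return np.c_[p,np.ones(len(p))]
def onplane(uv,z,C):
    d=rays(uv,C)@C[2].T; return C[3]+d*((z-C[3][2])/d[:,2])[:,None]
def cloud(depth,C):
    h,w=depth.shape; u,v=np.meshgrid(np.arange(w),np.arange(h))
    r=rays(np.c_[u.ravel(),v.ravel()],C)*depth.reshape(-1,1)
    return (r@C[2].T+C[3]).reshape(h,w,3)
def take(name,f):
    st=env.read_state(); p,d=snapshot(name); C=cam(name,st)
    cv2.imwrite('pics/'+f+'.png',p[...,::-1]); np.savez('pics/'+f+'.npz',d=d,K=C[0],D=C[1],R=C[2],t=C[3],p=p)
    return p,d,C
def load(f):
    z=np.load('pics/'+f+'.npz'); return z['p'],z['d'],(z['K'],z['D'],z['R'],z['t'])
E
python3 - <<'E'
from h import *
s=env.read_state(); print({k:np.round(v,3).tolist() for k,v in s.items()})
for n in ['top','scene']:
    p,d,C=take(n,n+'0'); print(n,C[3],np.round(C[2],2).tolist(),C[0][0,0])
a=cv2.imread('pics/top0.png');b=cv2.imread('pics/scene0.png')
E
```

```text
{'time': 0.0, 'joint_pos': [1.144, 0.412, -0.013, 1.597, 0.006, 1.134, -0.082], 'joint_velocities': [0.0, -0.001, -0.001, 0.001, -0.002, 0.001, -0.001], 'joint_efforts': [-0.0, -60.063, 0.682, -29.942, 0.014, 0.011, -0.0], 'position': [0.219, -0.585, 0.23], 'ee_rot': [[0.936, 0.351, -0.001], [0.351, -0.936, 0.002], [-0.0, -0.002, -1.0]], 'wrist_force': [0.294, -0.396, 0.784], 'moment': [0.009, 0.043, 0.007], 'grip_width': 0.085}
top [0.46332419 0.00875822 1.03801642] [[-0.0, -1.0, 0.09], [-1.0, 0.0, -0.02], [0.02, -0.09, -1.0]] 382.82162042458367
scene [0.75205045 0.30041507 0.82208961] [[-0.78, 0.57, -0.25], [0.62, 0.71, -0.33], [-0.01, -0.42, -0.91]] 389.3003042055023
```

View pics/top0.png

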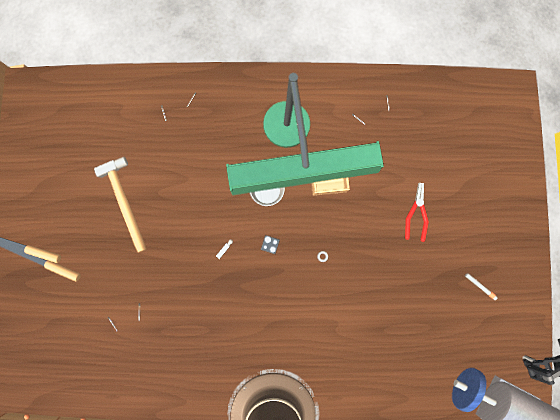

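View pics/scene0.png

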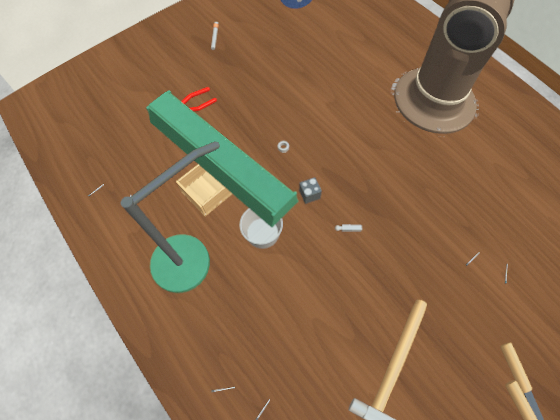

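The top view shows the ring at (322,257), punch at (224,249) with its ball toward (230,241), block at (270,244), cup at about (267,193), box at about (331,186) and the hood from (229,180) to (382,155). The scene view shows the cup at (262,228) and the box at (205,187).

```bash
python3 - <<'E'
from h import *
X={}
for n in ['top0','scene0']:
    p,d,C=load(n); P=cloud(d,C); P[d==0]=np.nan; X[n]=(p,P)
    z=P[...,2]; x=P[...,0]; y=P[...,1]
    def rep(nm,m):
        q=P[m][:,:3]
        if len(q)<5: print(n,nm,len(q)); return
        r=cv2.minAreaRect(q[:,:2].astype(np.float32)*1000)
        print(n,nm,len(q),'mean',np.round(q.mean(0),3),'rect',np.round(r[0]),np.round(r[1]),round(r[2],1),'zmax',np.round(np.nanpercentile(q[:,2],[2,98]),3))
    hood=(z>.262)&(z<.285)&(p[...,1].astype(int)>p[...,0].astype(int)+25)&(x>.4)
    rep('hood',hood)
    reg=(x>.35)&(x<.75)&(abs(y)<.35)
    lo=reg&(z>.007)&(z<.07)
    nl,L,S,c=cv2.connectedComponentsWithStats(lo.astype(np.uint8))
    for i in range(1,nl):
        if S[i,4]>12: rep('obj@%d,%d'%tuple(c[i]),L==i)
    rim=reg&(z>.044)&(z<.062)
    nl,L,S,c=cv2.connectedComponentsWithStats(rim.astype(np.uint8))
    for i in range(1,nl):
        if S[i,4]>12: rep('rim@%d,%d'%tuple(c[i]),L==i)
p=X['top0'][0]; a=cv2.resize(p[140:270,200:400],None,fx=4,fy=4,interpolation=cv2.INTER_CUBIC)
q=X['scene0'][0]; b=cv2.resize(q[120:260,150:380],None,fx=3.478,fy=3.478,interpolation=cv2.INTER_CUBIC)
cv2.imwrite('pics/a.png',a[...,::-1]); cv2.imwrite('pics/b.png',b[...,::-1]); print(a.shape,b.shape)
E
```

```text
top0 hood 3805 mean [ 0.614 -0.062  0.272] rect [616. -64.] [ 55. 319.] 9.0 zmax [0.265 0.275]
top0 obj@284,140 292 mean [ 0.736 -0.033  0.016] rect [735. -29.] [31. 88.] 0.1 zmax [0.008 0.02 ]
top0 obj@332,188 215 mean [ 0.6   -0.157  0.037] rect [ 609. -154.] [38. 93.] 6.8 zmax [0.008 0.052]
top0 obj@268,197 149 mean [0.575 0.01  0.039] rect [576.  12.] [45. 89.] 9.8 zmax [0.009 0.056]
top0 obj@269,244 233 mean [0.453 0.007 0.038] rect [453.   7.] [40. 40.] 73.2 zmax [0.035 0.042]
top0 obj@142,245 30 mean [0.448 0.347 0.017] rect [450. 346.] [ 7. 24.] 89.4 zmax [0.01  0.024]
top0 obj@223,249 90 mean [0.44 0.13 0.01] rect [441. 129.] [12. 59.] 50.4 zmax [0.007 0.013]
top0 obj@322,256 49 mean [ 0.421 -0.134  0.01 ] rect [ 420. -133.] [24. 24.] 0.0 zmax [0.008 0.014]
top0 rim@332,188 103 mean [ 0.599 -0.156  0.048] rect [ 605. -155.] [31. 92.] 8.6 zmax [0.045 0.052]
top0 rim@268,198 74 mean [0.571 0.012 0.052] rect [574.  12.] [39. 89.] 8.7 zmax [0.045 0.056]
scene0 hood 4903 mean [ 0.619 -0.046  0.273] rect [619. -64.] [ 55. 322.] 8.8 zmax [0.264 0.276]
scene0 obj@283,145 65 mean [ 0
[... 202 characters left out ...]
n [0.459 0.013 0.034] rect [455.  10.] [42. 41.] 72.4 zmax [0.01  0.043]
scene0 obj@256,228 491 mean [0.611 0.013 0.036] rect [608.  21.] [74. 90.] 28.7 zmax [0.008 0.056]
scene0 obj@349,227 142 mean [0.444 0.132 0.011] rect [446. 131.] [15. 59.] 52.9 zmax [0.007 0.014]
scene0 obj@197,249 434 mean [ 0.738 -0.036  0.018] rect [736. -38.] [ 28. 105.] 0.1 zmax [0.013 0.021]
scene0 obj@415,303 41 mean [0.452 0.347 0.019] rect [454. 346.] [27.  7.] 2.6 zmax [0.012 0.024]
scene0 rim@196,188 258 mean [ 0.661 -0.146  0.049] rect [ 650. -148.] [71. 96.] 6.2 zmax [0.045 0.052]
scene0 rim@256,229 197 mean [0.614 0.02  0.052] rect [609.  23.] [71. 90.] 31.6 zmax [0.044 0.057]
(520, 800, 3) (487, 800, 3)
```

View pics/a.png

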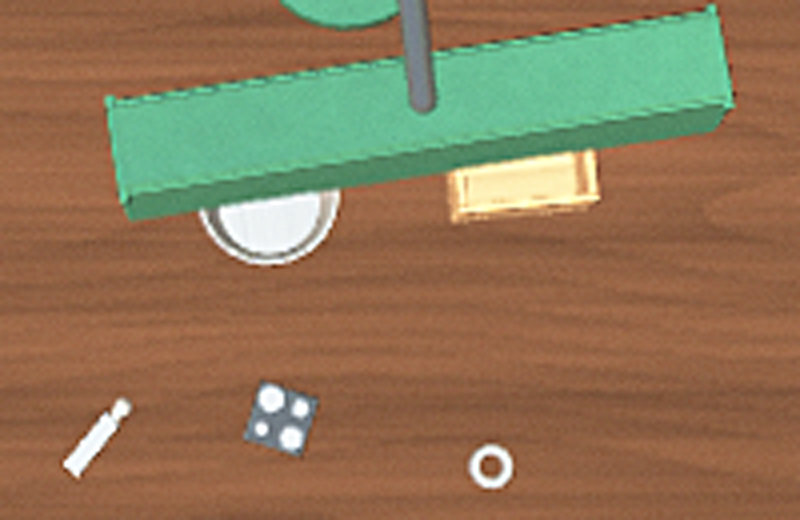

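View pics/b.png

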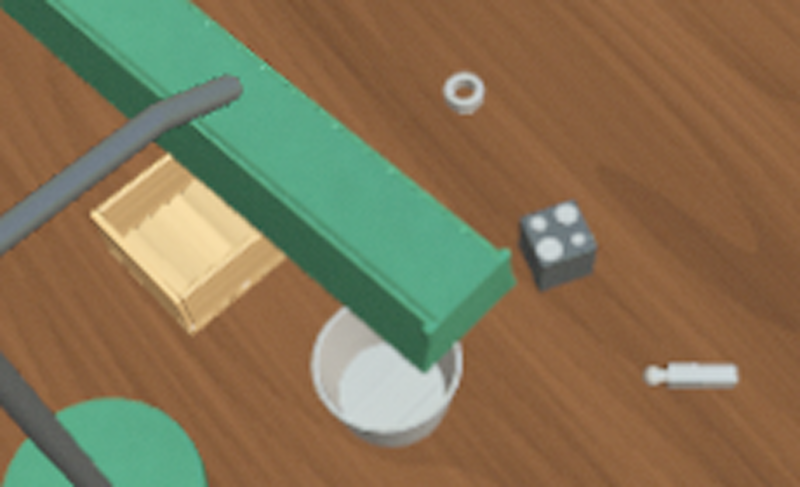

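The crops confirm both containers are centred under the hood. The ring belongs in the left (+y) cup and the punch in the right (-y) box. Next I fit the containers and check where the wrist camera sits, while moving above the ring.

```bash
python3 - <<'E'
from h import *
from scipy.optimize import least_squares
print(np.round(camera_info('wrist')['hand_eye'],3).tolist())
q=[];b=[]
for n in ['top0','scene0']:
    p,d,C=load(n); P=cloud(d,C); z=P[...,2];x=P[...,0];y=P[...,1]
    q.append(P[(d>0)&(abs(y-.012)<.07)&(abs(x-.6)<.07)&(z>.051)&(z<.06)]); b.append(P[(d>0)&(abs(y+.15)<.07)&(abs(x-.635)<.075)&(z>.046)&(z<.056)])
q=np.vstack(q);b=np.vstack(b)
f=lambda c:np.hypot(q[:,0]-c[0],q[:,1]-c[1])-.0445
print('cup',least_squares(f,[.6,.01],loss='soft_l1',f_scale=.003).x)
r=cv2.minAreaRect(b[:,:2].astype(np.float32)*1000);print('box',r)
E
```

```text
[[-0.001, -0.95, -0.312, 0.082], [1.0, -0.001, 0.001, 0.0], [-0.002, -0.312, 0.95, -0.143], [0.0, 0.0, 0.0, 1.0]]
cup [0.59986118 0.01707668]
box ((638.0646362304688, -149.58975219726562), (95.49735260009766, 95.53166198730469), 6.1790900230407715)
```

Request:
{"fn": "move_arm", "kwargs": {
  "plan": [
    [1.7,3.8,-0.7,0,0,-1,1],
    [3.4,7.6,-1.4,0,0,-2,1],
    [5.1,11.4,-2,0,0,-3,1],
    [6.8,15.2,-2.7,0,0,-4,1],
    [8.5,19,-3.4,0,0,-5,1],
    [10.2,22.8,-4,0,0,-6,1],
    [11.9,26.6,-4.7,0,0,-7,1],
    [13.6,30.4,-5.4,0,0,-8,1],
    [15.3,34.2,-6,0,0,-9,1],
    [17,38,-6.7,0,0,-10,1],
    [18.7,41.8,-7.4,0,0,-11,1],
    [20.2,45.2,-8,0,0,-11.5,1]
  ]
}}

```text
time: 1.1
position: [0.4207, -0.1327, 0.1506]
ee_rot: [[0.988, 0.156, -0.0], [0.156, -0.988, 0.001], [0.0, -0.001, -1.0]]
wrist_force: [0.1, -1.0, -0.3]
grip_width: 0.0852
```

```bash
python3 - <<'E'
from h import *
s=env.read_state(); print(np.round(s['joint_pos'],4).tolist(),np.round(s['position'],4),np.round(s['ee_rot'],3).tolist())
p,d,C=take('wrist','w1'); P=cloud(d,C); z=P[...,2]
m=(d>0)&(z>.006)&(z<.016)&(np.hypot(P[...,0]-.421,P[...,1]+.133)<.03)
q=P[m]; print(len(q), q.mean(0), cv2.minEnclosingCircle((q[:,:2]*1000).astype(np.float32)))
print('bench z',np.median(z[(d>0)&(np.abs(z)<.006)]))
E
```

```text
[0.4417, 0.2149, -0.2777, 2.0997, 0.0771, 0.8369, -1.2957] [ 0.4207 -0.1327  0.1506] [[0.988, 0.156, -0.0], [0.156, -0.988, 0.001], [0.0, -0.001, -1.0]]
596 [ 0.42536649 -0.13369942  0.0116559 ] ((424.55792236328125, -133.81907653808594), 13.982173919677734)
bench z 0.0005589003548604754
```

View pics/w1.png

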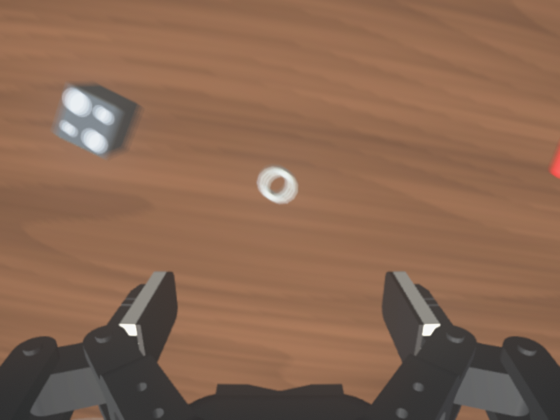

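Wrist view: the ring is at pixel (278,185), about (0.4246, -0.1338), and the block is well clear. I'll go down and grasp it.

Request:
{"fn": "move_arm", "kwargs": {
  "plan": [
    [0.1,0,-3,0,0,0,0.7],
    [0.2,-0.1,-6,0,0,0,0.7],
    [0.4,-0.1,-9,0,0,0,0.7],
    [0.4,-0.1,-11.5,0,0,0,0.7],
    [0.4,-0.1,-13.5,0,0,0,0.7],
    [0.4,-0.1,-14.5,0,0,0,0.7],
    [0.4,-0.1,-15,0,0,0,0.7],
    [0.4,-0.1,-15,0,0,0,0.7]
  ]
}}

```text
time: 1.82
position: [0.4273, -0.1255, -0.0007]
ee_rot: [[0.986, 0.164, -0.0], [0.164, -0.986, 0.006], [0.0, -0.006, -1.0]]
wrist_force: [0.5, -0.1, -0.1]
grip_width: 0.0599
```

Request:
{"fn": "move_arm", "kwargs": {
  "plan": [
    [0,0,0,0,0,0,0.1],
    [0,0,0,0,0,0,0.1],
    [0,0,0,0,0,0,0.1],
    [0,0,0,0,0,0,0.1],
    [0,0,0,0,0,0,0.1],
    [0,0,0,0,0,0,0.1]
  ]
}}

```text
time: 2.32
position: [0.4281, -0.1258, 0.0006]
ee_rot: [[0.986, 0.164, 0.002], [0.164, -0.986, 0.005], [0.002, -0.005, -1.0]]
wrist_force: [-0.4, 0.2, 6.4]
grip_width: 0.0249
```

```bash
python3 - <<'E'
from h import *
s=env.read_state(); print({k:np.round(v,4).tolist() for k,v in s.items()})
take('wrist','w2')
E
```

```text
{'time': 2.3167, 'joint_pos': [0.3573, 0.4875, -0.2145, 2.199, 0.2094, 0.4727, -1.426], 'joint_velocities': [0.0003, -0.0002, 0.0, -0.0003, 0.0004, -0.0026, 0.0009], 'joint_efforts': [-0.0531, -47.0323, -1.5751, -14.3373, 0.0388, -0.4308, 0.0054], 'position': [0.4281, -0.1258, 0.0006], 'ee_rot': [[0.9865, 0.1638, 0.0017], [0.1638, -0.9865, 0.0049], [0.0025, -0.0045, -1.0]], 'wrist_force': [-0.3752, 0.1513, 6.3673], 'moment': [0.0506, 0.3296, -0.0005], 'grip_width': 0.0249}
```

View pics/w2.png

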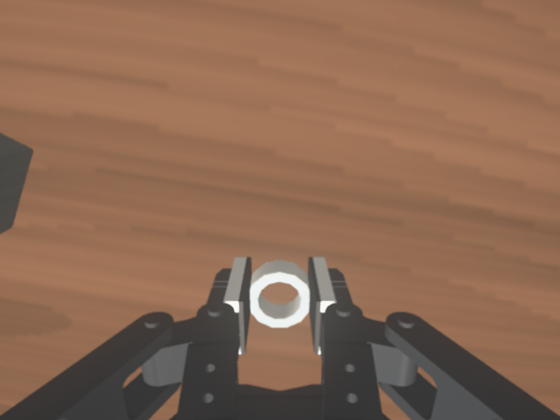

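The ring sits flat between the pads at (279,297). I'll lift it and log the joint/pose data to fit the arm's kinematics for the slant.

Request:
{"fn": "move_arm", "kwargs": {
  "plan": [
    [0,0,2,0,0,0,0.1],
    [0,0,5,0,0,0,0.1],
    [0,0,9,0,0,0,0.1],
    [0,0,13,0,0,0,0.1],
    [0,0,17,0,0,0,0.1],
    [0,0,20,0,0,0,0.1],
    [0,0,20,0,0,0,0.1]
  ]
}}

```text
time: 2.95
position: [0.4314, -0.1266, 0.2076]
ee_rot: [[0.986, 0.164, 0.013], [0.164, -0.987, 0.001], [0.013, 0.001, -1.0]]
wrist_force: [1.0, -0.3, 0.0]
grip_width: 0.0247
```

```bash
cat > kin.py <<'E'
import numpy as np
from scipy.spatial.transform import Rotation as Ro
from scipy.optimize import least_squares
# fk: p=[psi,tau, T0(3)... ] ; signs s
def fk(q,g,s):
    psi,tau=g[:2]; T=np.array(g[2:]).reshape(-1,3); R=Ro.from_euler('z',psi); p=np.zeros(3)
    ax='zyzyzyz'
    for i in range(7):
        R=R*Ro.from_euler(ax[i],s[i]*q[i]); 
        if i in (0,1,2,3,4,5,6):p=p+R.apply(T[i])
    R=R*Ro.from_euler('z',tau); return p,R.as_matrix()
E
python3 - <<'E'
from h import *; import json,itertools
from kin import *
s=env.read_state(); print(s['time'],s['position'],s['grip_width'],np.round(s['joint_pos'],4).tolist(),s['wrist_force'])
D=[([1.144,.412,-.013,1.597,.006,1.134,-.082],[.219,-.585,.230],[[0.936,0.351,-0.001],[0.351,-0.936,0.002],[0,-0.002,-1.0]]),
([0.4417,0.2149,-0.2777,2.0997,0.0771,0.8369,-1.2957],[.4207,-.1327,.1506],[[0.988,0.156,-0.0],[0.156,-0.988,0.001],[0.0,-0.001,-1.0]]),
([0.3573,0.4875,-0.2145,2.199,0.2094,0.4727,-1.426],[0.4281,-0.1258,0.0006],[[0.9865,0.1638,0.0017],[0.1638,-0.9865,0.0049],[0.0025,-0.0045,-1.0]]),
(list(s['joint_pos']),list(s['position']),np.array(s['ee_rot']).tolist())]
json.dump(D,open('D.json','w'))
res=[]
for sg in itertools.product([1,-1],repeat=7):
  if sg[1]<0: continue
  for p0 in (0,1.5,3,4.6):
    f=lambda g:np.concatenate([(fk(q,list(g)+[0]*21,sg)[1]-np.array(R)).ravel() for q,p,R in D])
    r=least_squares(f,[p0,0]); res.append((r.cost,sg,np.round(r.x,3)))
res.sort(key=lambda a:a[0])
for r in res[:5]: print(r)
E
```

```text
2.95 [ 0.43136481 -0.12656066  0.20762607] 0.02469395879125791 [0.4551, 0.1475, -0.3019, 2.0237, 0.0491, 0.9651, -1.2778] [ 0.96733665 -0.284152    0.01143346]
(np.float64(1.12300208915413e-06), (-1, 1, -1, 1, -1, 1, -1), array([-0.005,  1.566]))
(np.float64(1.1230020891549324e-06), (-1, 1, -1, 1, -1, 1, -1), array([-0.005,  1.566]))
(np.float64(1.1230020891654725e-06), (-1, 1, -1, 1, -1, 1, -1), array([6.278, 1.566]))
(np.float64(1.1230020916987596e-06), (-1, 1, -1, 1, -1, 1, -1), array([6.278, 1.566]))
(np.float64(0.11621479495204207), (1, 1, 1, 1, 1, 1, 1), array([ 0.38 , -1.612]))
```

```bash
python3 - <<'E'
import json; from kin import *
D=json.load(open('D.json')); sg=(-1,1,-1,1,-1,1,-1)
p0=np.zeros((7,3)); p0[0,2]=.36;p0[2,2]=.45;p0[4,2]=.45;p0[6,2]=.3
w=np.full((7,3),1e4); w[0,2]=w[2,2]=w[4,2]=w[6,2]=.01; w[1,1]=.03; w[2,0]=.1;w[3,0]=.1; w[4,1]=.1;w[5,0]=.1; w[5,1]=.1
for tag,W in (('y',w),('full',w)):
    W=W.copy()
    if tag=='y': W[2,0]=W[3,0]=W[4,1]=W[5,0]=W[5,1]=1e4
    f=lambda g:np.concatenate([np.concatenate([(fk(q,[-.005,1.566]+list(g),sg)[0]-p)*100 for q,p,R in D]),((g-p0.ravel())*W.ravel())])
    r=least_squares(f,p0.ravel()); print(tag,np.round(r.x.reshape(7,3),3).tolist())
    print(np.round(f(r.x)[:12]/100,4))
E
```

```text
y [[0.0, -0.0, 0.486], [0.0, -0.047, 0.0], [0.0, -0.0, 0.537], [-0.0, -0.0, 0.0], [-0.0, -0.0, 0.455], [-0.0, -0.0, 0.0], [-0.0, 0.0, 0.555]]
[ 0.0002 -0.003  -0.0001 -0.0024  0.0008  0.     -0.0008  0.0009 -0.
 -0.0002  0.001   0.0001]
full [[0.0, -0.0, 0.24], [0.0, -0.021, 0.0], [0.001, -0.0, 0.537], [0.006, -0.0, 0.0], [-0.0, -0.012, 0.46], [0.007, -0.012, 0.0], [-0.0, 0.0, 0.301]]
[-0.0001 -0.      0.      0.      0.0002 -0.0001 -0.     -0.0002  0.
  0.      0.      0.    ]
```

Request:
{"fn": "move_arm", "kwargs": {
  "plan": [
    [0,0,1,6,0,0,0.1],
    [0,0,2,12,0,0,0.1],
    [0,0,3,18,0,0,0.1],
    [0,0,4,24,0,0,0.1],
    [0,0,4,24,0,0,0.1],
    [0,0,4,24,0,0,0.1]
  ]
}}

```text
time: 3.45
position: [0.4311, -0.128, 0.2474]
ee_rot: [[0.987, 0.16, 0.014], [0.141, -0.903, 0.406], [0.078, -0.399, -0.914]]
wrist_force: [-1.0, 0.2, -0.0]
grip_width: 0.0244
```

```bash
cat > fit.py <<'E'
import json; from kin import *
from workcell import env
sg=(-1,1,-1,1,-1,1,-1)
def add():
    s=env.read_state(); D=json.load(open('D.json')); D.append((list(s['joint_pos']),list(s['position']),np.array(s['ee_rot']).tolist())); json.dump(D,open('D.json','w')); return s
def fit():
    D=json.load(open('D.json'))
    p0=np.zeros((7,3)); p0[0,2]=.36;p0[2,2]=.45;p0[4,2]=.45;p0[6,2]=.3
    W=np.full((7,3),1e4); W[0,2]=W[2,2]=W[4,2]=W[6,2]=.01; W[1,1]=.03; W[2,0]=.1;W[3,0]=.1; W[4,1]=.1;W[5,0]=.1; W[5,1]=.1
    f=lambda g:np.concatenate([np.concatenate([(fk(q,[-.003,1.568]+list(g),sg)[0]-p)*100 for q,p,R in D]),((g-p0.ravel())*W.ravel())])
    r=least_squares(f,p0.ravel()); return r.x,np.abs(f(r.x)[:3*len(D)]).max()/100
E
python3 - <<'E'
from fit import *
s=add(); print(s['time'],np.round(s['position'],4),np.round(s['ee_rot'],3).tolist(),np.round(s['joint_pos'],3).tolist(),s['grip_width'])
g,e=fit(); print(np.round(g.reshape(7,3),3).tolist(),e); json.dump(list(g),open('g.json','w'))
E
```

```text
3.45 [ 0.4311 -0.128   0.2474] [[0.987, 0.16, 0.014], [0.141, -0.903, 0.406], [0.078, -0.399, -0.914]] [0.69, 0.236, -0.26, 1.887, -0.347, 1.216, -0.828] 0.024362382461797723
[[0.0, -0.0, 0.289], [0.0, -0.045, 0.0], [0.005, -0.0, 0.522], [-0.005, -0.0, 0.0], [0.0, -0.001, 0.451], [0.0, -0.001, 0.0], [-0.0, 0.0, 0.349]] 0.0006583167444928761
```

```bash
cat > ik.py <<'E'
from fit import *
g=[-.003,1.568]+json.load(open('g.json'))
lo=np.array([-2.95,-.29,-1.47,.14,-1.03,.13,-2.86])+.04; hi=np.array([2.95,1.99,1.44,2.54,4.17,1.85,2.86])-.04
HC=np.array([.618,-.064]); ya=np.deg2rad(9); X=np.array([np.cos(ya),np.sin(ya)]); Y=np.array([-X[1],X[0]])
def rot(th,ph,roll):  # slant th toward lamp-azimuth ph (deg); roll 0: tool x on upper/forward side
    a=ya+np.deg2rad(ph); h=np.array([np.cos(a),np.sin(a),0]); t=np.deg2rad(th)
    z=h*np.sin(t)-np.array([0,0,np.cos(t)]); x=h*np.cos(t)+np.array([0,0,np.sin(t)])
    R=np.c_[x,np.cross(z,x),z]; return R@Ro.from_euler('z',roll,degrees=True).as_matrix()
def ik(P,R,q0,wt=0.01,qr=None):
    qr=q0 if qr is None else qr
    f=lambda q:(lambda a:np.concatenate([(a[0]-P)*10,(a[1]-R).ravel(),wt*(q-qr)]))(fk(q,g,sg))
    r=least_squares(f,np.clip(q0,lo+1e-3,hi-1e-3),bounds=(lo,hi)); p,Rr=fk(r.x,g,sg)
    return r.x,np.linalg.norm(p-P),np.linalg.norm(Rr-R)
def hood(p):  # signed-ish distance of points to hood box
    p=np.atleast_2d(p); l=np.c_[(p[:,:2]-HC)@X,(p[:,:2]-HC)@Y,p[:,2]-.2525]
    return np.linalg.norm(np.maximum(np.abs(l)-[.034,.16,.0225],0),axis=1)
def clear(P,R):
    ax=P-np.outer(np.linspace(.07,.40,30),R[:,2]); cam=P+R@np.array([.085,0,-.14])
    return hood(ax).min(),hood(cam)[0]
E
python3 - <<'E'
from ik import *
s=env.read_state(); qc=np.array(s['joint_pos'])
rng=np.random.default_rng(0); out=[]
cup=np.array([.597,.016,.065]); box=np.array([.635,-.149,.065])
for ph in (-50,-25,0,25,50):
  for th in (40,50):
    for roll in (0,90,180,-90):
      row=[]
      for P in (cup,box):
        R=rot(th,ph,roll); best=None
        for k in range(7):
            q0=qc if k==0 else rng.uniform(lo,hi)
            q,ep,er=ik(P,R,q0,.003,qc)
            if ep<.003 and er<.02:
                c=np.abs(q-qc).max()
                if best is None or c<best[0]: best=(c,q)
        row.append((best,clear(P,R)))
      if all(r[0] for r in row): print(ph,th,roll,[(round(r[0][0],2),np.round(r[0][1],2).tolist(),np.round(r[1],3).tolist()) for r in row])
E
```

```text
-50 40 0 [(np.float64(1.99), [-1.3, 0.87, 1.16, 2.27, -0.97, 0.17, -1.81], [0.057, 0.003]), (np.float64(3.16), [0.11, 0.55, -0.25, 2.16, 1.73, 0.61, 2.33], [0.045, 0.003])]
-50 40 90 [(np.float64(1.86), [-0.06, 0.59, -0.5, 2.16, 1.52, 0.9, 0.68], [0.057, 0.113]), (np.float64(2.09), [0.22, 0.57, -0.39, 2.15, 1.74, 0.68, 0.79], [0.045, 0.103])]
-50 40 180 [(np.float64(1.87), [-0.05, 0.6, -0.52, 2.16, 1.52, 0.91, -0.89], [0.057, 0.141]), (np.float64(2.09), [0.32, 0.61, -0.52, 2.14, 1.75, 0.75, -0.75], [0.045, 0.128])]
-50 40 -90 [(np.float64(1.87), [-0.03, 0.6, -0.54, 2.15, 1.53, 0.92, -2.46], [0.057, 0.074]), (np.float64(2.11), [0.42, 0.65, -0.65, 2.13, 1.76, 0.82, -2.29], [0.045, 0.058])]
-50 50 0 [(np.float64(2.83), [-0.24, 0.64, -0.38, 2.21, 1.66, 1.03, 2.0], [0.083, 0.013]), (np.float64(2.81), [-0.03, 0.6, -0.17, 2.24, 2.0, 0.79, 1.98], [0.071, 0.01])]
-50 50 90 [(np.float64(2.01), [-0.19, 0.66, -0.45, 2.21, 1.67, 1.07, 0.44], [0.083, 0.132]), (np.float64(2.33), [0.14, 0.64, -0.37, 2.23, 1.99, 0.89, 0.49], [0.071, 0.122])]
-50 50 180 [(np.float64(2.03), [-0.13, 0.68, -0.52, 2.2, 1.
[... 5074 characters left out ...]
3], [0.049, 0.103])]
50 50 0 [(np.float64(0.89), [1.1, 1.02, -1.05, 2.0, -0.1, 0.33, -0.03], [0.08, 0.013]), (np.float64(1.13), [1.12, 0.98, -0.82, 1.71, -0.34, 0.7, 0.3], [0.077, 0.01])]
50 50 90 [(np.float64(0.72), [0.85, 0.79, -0.66, 2.02, -0.99, 0.5, -0.83], [0.08, 0.075]), (np.float64(0.57), [0.8, 0.81, -0.32, 1.75, -0.89, 0.88, -0.86], [0.077, 0.098])]
50 50 180 [(np.float64(1.57), [0.85, 0.79, -0.66, 2.02, -0.99, 0.5, -2.4], [0.08, 0.161]), (np.float64(1.54), [0.71, 0.79, -0.19, 1.76, -0.99, 0.94, -2.36], [0.077, 0.163])]
50 50 -90 [(np.float64(1.73), [1.2, 1.2, -1.26, 2.0, 0.62, 0.4, 0.91], [0.08, 0.132]), (np.float64(2.15), [1.3, 1.24, -1.22, 1.7, 0.35, 0.71, 1.32], [0.077, 0.122])]
```

```bash
cat >> ik.py <<'E'
def plan(P,R,n,qseed=None,show=True):
    """joint-space line from the current q to IK of (P,R); rows for move_arm"""
    s=env.read_state(); qc=np.array(s['joint_pos']); q,ep,er=ik(P,R,qc if qseed is None else qseed,.003,qc)
    p0=np.array(s['position']); R0=np.array(s['ee_rot']); f0,F0=fk(qc,g,sg)
    print('q',np.round(q,2).tolist(),'err',round(ep,4),round(er,3),'clear',np.round(clear(P,R),3))
    for k in range(1,n+1):
        a,A=fk(qc+(q-qc)*k/n,g,sg); rv=Ro.from_matrix(A@F0.T).as_rotvec(degrees=True)
        print(k,np.round((a-f0)*100,1).tolist(),np.round(rv).tolist(),'P',np.round(a,3),'cl',np.round(clear(a,A),3))
    rv=Ro.from_matrix(R@R0.T).as_rotvec(degrees=True); print('exact final',np.round((P-p0)*100,2),np.round(rv,1))
E
python3 - <<'E'
from ik import *
cup=np.array([.597,.016,.065]); box=np.array([.635,-.149,.065])
lo[4]=-.97; qs=np.array([.71,.79,-.4,1.9,-.9,.7,-2.3])
for ph in (40,50,60):
  for th in (45,50,55):
    R=rot(th,ph,180)
    print(ph,th,[(np.round(q,2).tolist(),round(e,4),round(r,3)) for q,e,r in (ik(P-b*R[:,2],R,qs,.003) for P in (cup,box) for b in (0,.2))],np.round(clear(cup,R),3),np.round(clear(box,R),3))
R=rot(50,50,180); plan(cup-.2*R[:,2],R,24,qs)
E
```

```text
40 45 [([0.92, 0.77, -0.82, 2.11, -0.97, 0.23, -2.58], np.float64(0.0), np.float64(0.0)), ([0.89, 0.3, -0.36, 2.13, -0.97, 0.85, -2.6], np.float64(0.0), np.float64(0.0)), ([0.79, 0.72, -0.34, 1.86, -0.97, 0.68, -2.51], np.float64(0.0), np.float64(0.0)), ([0.93, 0.49, -0.21, 1.81, -0.81, 1.06, -2.62], np.float64(0.0), np.float64(0.0))] [0.08  0.159] [0.071 0.154]
40 50 [([1.04, 0.9, -0.94, 2.11, -0.97, 0.18, -2.48], np.float64(0.0), np.float64(0.0)), ([1.14, 0.41, -0.59, 2.14, -0.97, 0.81, -2.5], np.float64(0.0), np.float64(0.0)), ([0.91, 0.79, -0.46, 1.86, -0.97, 0.67, -2.45], np.float64(0.0), np.float64(0.0)), ([1.01, 0.55, -0.24, 1.81, -0.87, 1.09, -2.51], np.float64(0.0), np.float64(0.0))] [0.092 0.171] [0.084 0.168]
40 55 [([1.12, 1.01, -1.01, 2.11, -0.97, 0.17, -2.38], np.float64(0.0003), np.float64(0.014)), ([1.29, 0.53, -0.71, 2.15, -0.97, 0.79, -2.41], np.float64(0.0), np.float64(0.0)), ([1.01, 0.86, -0.56, 1.85, -0.97, 0.67, -2.39], np.float64(0.0), np.float64(0.0)), ([1.08, 0.62, -0.27, 1.81, -0.91, 1.12, -2.42], np.float64(0.0), np.float64(0.0))] [0.104 0.184] [0.097 0.18 
[... 3567 characters left out ...]
, -3.8] [26.0, 36.0, -78.0] P [ 0.491 -0.103  0.209] cl [0.123 0.138]
18 [6.4, 2.4, -4.0] [28.0, 39.0, -82.0] P [ 0.495 -0.104  0.207] cl [0.12  0.144]
19 [6.8, 2.3, -4.2] [30.0, 42.0, -86.0] P [ 0.499 -0.105  0.205] cl [0.118 0.15 ]
20 [7.2, 2.1, -4.4] [31.0, 45.0, -90.0] P [ 0.503 -0.107  0.203] cl [0.116 0.156]
21 [7.6, 2.0, -4.7] [33.0, 48.0, -95.0] P [ 0.507 -0.108  0.201] cl [0.113 0.161]
22 [8.0, 1.8, -4.9] [35.0, 51.0, -99.0] P [ 0.511 -0.11   0.198] cl [0.111 0.167]
23 [8.4, 1.5, -5.1] [37.0, 54.0, -103.0] P [ 0.514 -0.113  0.196] cl [0.109 0.172]
24 [8.8, 1.3, -5.4] [38.0, 57.0, -107.0] P [ 0.518 -0.115  0.194] cl [0.107 0.177]
exact final [ 8.7   1.27 -5.38] [  38.2   57.5 -106.8]
```

Request:
{"fn": "move_arm", "kwargs": {
  "plan": [
    [0.3,0.3,-0.3,1,1,-5,0.1],
    [0.6,0.7,-0.6,3,3,-9,0.1],
    [0.9,1.0,-0.8,4,5,-14,0.1],
    [1.2,1.2,-1.1,6,6,-19,0.1],
    [1.6,1.5,-1.3,7,8,-24,0.1],
    [1.9,1.7,-1.6,9,10,-28,0.1],
    [2.2,1.9,-1.8,10,12,-33,0.1],
    [2.6,2.1,-2,12,14,-37,0.1],
    [3,2.2,-2.2,13,16,-42,0.1],
    [3.3,2.4,-2.4,15,18,-47,0.1],
    [3.7,2.5,-2.6,17,21,-51,0.1],
    [4.1,2.5,-2.8,18,23,-56,0.1]
  ]
}}

```text
time: 4.45
position: [0.4718, -0.1014, 0.2188]
ee_rot: [[0.622, -0.763, 0.179], [-0.685, -0.418, 0.597], [-0.381, -0.494, -0.782]]
wrist_force: [0.3, -0.3, -0.0]
grip_width: 0.0244
```

```bash
python3 - <<'E'
from ik import *
s=add(); print(np.round(s['joint_pos'],2).tolist(),s['position'])
R=rot(50,50,180); plan(np.array([.597,.016,.065])-.2*R[:,2],R,12)
E
```

```text
[0.67, 0.33, -0.14, 1.95, -0.67, 1.15, -1.61] [ 0.47179739 -0.10138227  0.21881414]
q [0.71, 0.43, -0.08, 2.01, -0.99, 1.09, -2.39] err 0.0 0.0 clear [0.107 0.177]
1 [0.4, 0.0, -0.2] [2.0, 2.0, -4.0] P [ 0.476 -0.102  0.215] cl [0.133 0.117]
2 [0.8, 0.1, -0.4] [4.0, 5.0, -9.0] P [ 0.48  -0.102  0.214] cl [0.13  0.122]
3 [1.1, 0.1, -0.6] [6.0, 7.0, -13.0] P [ 0.484 -0.102  0.212] cl [0.128 0.127]
4 [1.5, 0.0, -0.8] [8.0, 9.0, -18.0] P [ 0.487 -0.102  0.21 ] cl [0.125 0.133]
5 [1.9, -0.0, -0.9] [10.0, 12.0, -22.0] P [ 0.491 -0.103  0.208] cl [0.123 0.139]
6 [2.3, -0.1, -1.1] [12.0, 14.0, -26.0] P [ 0.495 -0.104  0.206] cl [0.12  0.144]
7 [2.7, -0.3, -1.3] [14.0, 17.0, -30.0] P [ 0.499 -0.105  0.204] cl [0.118 0.15 ]
8 [3.1, -0.4, -1.5] [16.0, 19.0, -35.0] P [ 0.503 -0.106  0.202] cl [0.116 0.156]
9 [3.5, -0.6, -1.7] [18.0, 22.0, -39.0] P [ 0.507 -0.108  0.2  ] cl [0.113 0.161]
10 [3.8, -0.8, -1.9] [20.0, 24.0, -43.0] P [ 0.511 -0.11   0.198] cl [0.111 0.167]
11 [4.2, -1.0, -2.2] [23.0, 27.0, -47.0] P [ 0.514 -0.113  0.196] cl [0.109 0.172]
12 [4.6, -1.3, -2.4] [25.0, 30.0, -51.0] P [ 0.518 -0.115  0.194] cl [0.107 0.177]
exact final [ 4.63 -1.39 -2.53] [ 24.9  29.7 -51.3]
```

Tracking is good, so I continue to the pre-entry pose.

Request:
{"fn": "move_arm", "kwargs": {
  "plan": [
    [0.4,0,-0.2,2,2,-4,0.1],
    [0.8,0.1,-0.4,4,5,-9,0.1],
    [1.1,0.1,-0.6,6,7,-13,0.1],
    [1.5,0,-0.8,8,9,-18,0.1],
    [1.9,0,-0.9,10,12,-22,0.1],
    [2.3,-0.1,-1.1,12,14,-26,0.1],
    [2.7,-0.3,-1.3,14,17,-30,0.1],
    [3.1,-0.4,-1.5,16,19,-35,0.1],
    [3.5,-0.6,-1.8,18,22,-39,0.1],
    [3.8,-0.8,-2,20,24,-43,0.1],
    [4.2,-1.1,-2.3,23,27,-47,0.1],
    [4.6,-1.4,-2.5,25,30,-51,0.1]
  ]
}}

```text
time: 5.45
position: [0.5172, -0.1132, 0.1933]
ee_rot: [[-0.334, -0.86, 0.387], [-0.548, 0.511, 0.662], [-0.767, 0.009, -0.642]]
wrist_force: [-0.6, 0.2, -0.6]
grip_width: 0.0246
```

```bash
python3 - <<'E'
from ik import *; from h import take,cloud,cv2
s=add(); print(np.round(s['joint_pos'],2).tolist(),s['position'],s['grip_width'])
p,d,C=take('wrist','w3')
gg,e=fit(); print(e,np.round(gg.reshape(7,3),3).tolist())
R=rot(50,50,180); plan(np.array([.597,.016,.068]),R,10)
E
```

```text
[0.69, 0.44, -0.06, 2.01, -1.0, 1.1, -2.38] [ 0.51720328 -0.11322572  0.19326656] 0.02456226739773056
0.0012714648300114206 [[0.0, -0.0, 0.293], [0.0, -0.046, 0.0], [0.006, -0.0, 0.52], [-0.005, -0.0, -0.0], [-0.0, -0.001, 0.451], [0.0, -0.001, 0.0], [-0.0, 0.0, 0.351]]
q [0.85, 0.78, -0.66, 2.02, -0.99, 0.51, -2.41] err 0.0 0.0 clear [0.078 0.158]
1 [0.9, 1.1, -2.0] [-0.0, 1.0, 0.0] P [ 0.527 -0.104  0.171] cl [0.097 0.169]
2 [1.7, 2.2, -3.8] [-1.0, 1.0, 1.0] P [ 0.535 -0.093  0.152] cl [0.091 0.163]
3 [2.5, 3.4, -5.5] [-1.0, 1.0, 1.0] P [ 0.543 -0.081  0.135] cl [0.09  0.159]
4 [3.3, 4.7, -7.0] [-1.0, 1.0, 1.0] P [ 0.551 -0.068  0.12 ] cl [0.09  0.157]
5 [4.0, 6.1, -8.3] [-1.0, 1.0, 1.0] P [ 0.558 -0.054  0.107] cl [0.09  0.156]
6 [4.8, 7.5, -9.5] [-1.0, 1.0, 1.0] P [ 0.566 -0.041  0.095] cl [0.089 0.156]
7 [5.5, 8.9, -10.5] [-1.0, 1.0, 1.0] P [ 0.573 -0.027  0.085] cl [0.087 0.157]
8 [6.3, 10.3, -11.3] [-1.0, 0.0, 1.0] P [ 0.581 -0.012  0.078] cl [0.085 0.158]
9 [7.1, 11.7, -11.8] [-1.0, 0.0, 0.0] P [0.589 0.002 0.072] cl [0.082 0.158]
10 [7.9, 13.1, -12.2] [-0.0, -1.0, 0.0] P [0.597 0.016 0.068] cl [0.078 0.158]
exact final [  7.95  12.99 -12.48] [-0.5 -0.6  0. ]
```

View pics/w3.png

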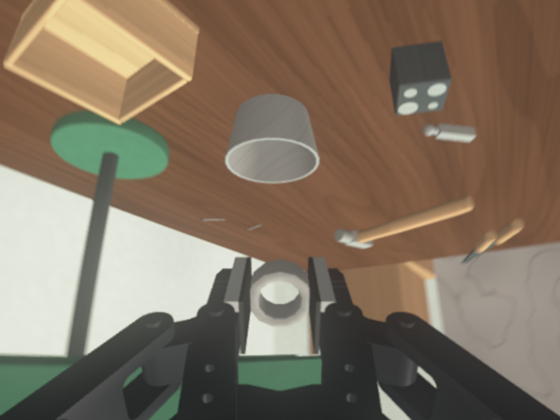

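The view is upside down because of the roll. The ring is held at (280,295), the cup rim is straight ahead at (272,160), and the hood edge shows at the bottom, behind the gripper. Going in along the tool axis.

Request:
{"fn": "move_arm", "kwargs": {
  "plan": [
    [0.8,1.3,-1.4,0,0,0,0.1],
    [1.7,2.7,-2.9,0,0,0,0.1],
    [2.6,4.1,-4.5,0,0,0,0.1],
    [3.5,5.5,-6,0,0,0,0.1],
    [4.4,6.9,-7.6,0,0,0,0.1],
    [5.3,8.3,-9.1,0,0,0,0.1],
    [6.1,9.6,-10.5,0,0,0,0.1],
    [6.8,10.7,-11.7,0,0,0,0.1],
    [7.4,11.7,-12.8,0,0,0,0.1],
    [7.8,12.4,-13.4,0,0,0,0.1],
    [7.8,12.4,-13.4,0,0,0,0.1]
  ]
}}

```text
time: 6.42
position: [0.5948, 0.0138, 0.0584]
ee_rot: [[-0.337, -0.86, 0.384], [-0.546, 0.51, 0.664], [-0.767, 0.014, -0.642]]
wrist_force: [-0.2, 0.7, -0.7]
grip_width: 0.0247
```

```bash
python3 - <<'E'
from ik import *; from h import take,cv2
s=add(); print(np.round(s['joint_pos'],3).tolist(),s['position'],s['grip_width'],clear(np.array(s['position']),np.array(s['ee_rot'])))
a=take('wrist','w4')[0]; b=take('scene','s4')[0][120:300,130:370]
b=cv2.resize(b,(560,420)); o=np.hstack([a,b]); cv2.imwrite('pics/c4.png',cv2.resize(o,(800,300))[...,::-1])
E
```

```text
[0.837, 0.777, -0.635, 2.038, -1.019, 0.517, -2.377] [0.59480581 0.01379863 0.05841364] 0.024685239626579734 (np.float64(0.08468042501588018), np.float64(0.16726941734873446))
```

View pics/c4.png

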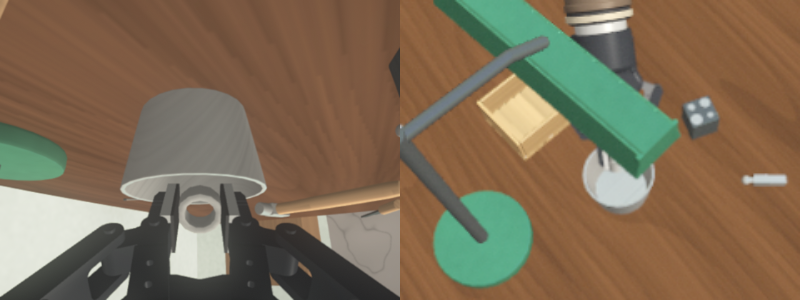

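The fingertips and ring are over the cup mouth: in the left view the cup spans columns 120–266 with the ring at 200, and the hood is clear. I'll go slightly deeper and release.

Request:
{"fn": "move_arm", "kwargs": {
  "plan": [
    [0.4,0.5,-0.6,0,0,0,0.1],
    [0.4,0.5,-0.8,0,0,0,0.1],
    [0.4,0.5,-0.8,0,0,0,0.5],
    [0.4,0.5,-0.8,0,0,0,0.5],
    [0.4,0.5,-0.8,0,0,0,0.5],
    [0.4,0.5,-0.8,0,0,0,0.5],
    [0.4,0.5,-0.8,0,0,0,0.5],
    [0.4,0.5,-0.8,0,0,0,0.5]
  ]
}}

```text
time: 7.18
position: [0.5991, 0.0162, 0.0512]
ee_rot: [[-0.338, -0.858, 0.386], [-0.546, 0.513, 0.662], [-0.766, 0.013, -0.642]]
wrist_force: [-0.2, 0.3, -0.2]
grip_width: 0.0429
```

```bash
python3 - <<'E'
from ik import *; from h import take,cv2
s=add(); print(np.round(s['joint_pos'],3).tolist(),s['position'],s['grip_width'],s['wrist_force'])
a=take('wrist','w5')[0]; b=take('scene','s5')[0][120:300,130:370]
b=cv2.resize(b,(560,420)); o=np.hstack([a,b]); cv2.imwrite('pics/c5.png',cv2.resize(o,(800,300))[...,::-1])
E
```

```text
[0.836, 0.797, -0.645, 2.033, -1.02, 0.495, -2.371] [0.59910974 0.01623545 0.05120169] 0.04290433991391106 [-0.21826978  0.26653287 -0.1551128 ]
```

View pics/c5.png

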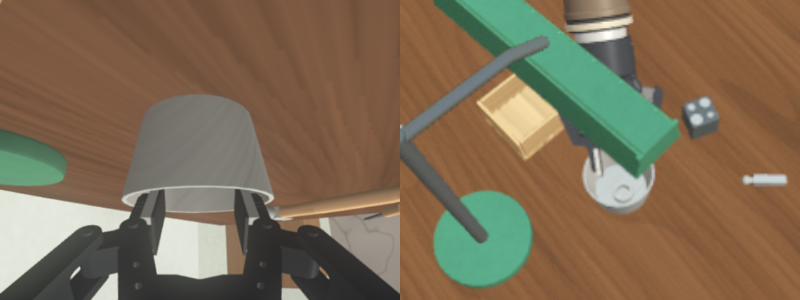

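The right view shows the ring on the floor of the cup at (622,193), and the pads are empty. I'll back out along the same line and plan the punch approach.

Request:
{"fn": "move_arm", "kwargs": {
  "plan": [
    [-0.5,-0.8,0.9,0,0,0,0.5],
    [-1.3,-2,2.2,0,0,0,0.5],
    [-2.1,-3.3,3.6,0,0,0,0.5],
    [-3,-4.7,5.1,0,0,0,0.5],
    [-3.9,-6.1,6.7,0,0,0,0.5],
    [-4.8,-7.5,8.2,0,0,0,0.5],
    [-5.7,-8.9,9.8,0,0,0,0.5],
    [-6.6,-10.3,11.3,0,0,0,0.5],
    [-7.5,-11.7,12.9,0,0,0,0.5],
    [-8.2,-13,14.2,0,0,0,0.5]
  ]
}}

```text
time: 8.12
position: [0.5164, -0.1145, 0.1942]
ee_rot: [[-0.338, -0.858, 0.386], [-0.547, 0.513, 0.662], [-0.766, 0.013, -0.643]]
wrist_force: [1.2, 0.7, -0.0]
grip_width: 0.0429
```

```bash
python3 - <<'E'
from ik import *; from h import *
p,d,C=take('top','top6'); P=cloud(d,C); q=P[(d>0)&(P[...,2]>.006)&(P[...,2]<.02)&(np.hypot(P[...,0]-.442,P[...,1]-.13)<.05)]
print('top',cv2.minAreaRect(q[:,:2].astype(np.float32)*1000))
s=add(); print(np.round(s['joint_pos'],3).tolist(),s['position'])
x=np.deg2rad(-40); R=np.c_[[np.cos(x),np.sin(x),0],[np.sin(x),-np.cos(x),0],[0,0,-1]]
plan(np.array([.43,.13,.15]),R,22,np.array([0.2,.3,-.3,2.1,0,.9,-2.2]))
E
```

```text
top ((441.1198425292969, 129.56695556640625), (12.106252670288086, 58.390445709228516), 50.927459716796875)
[1.047, 0.485, -0.506, 1.986, -0.816, 0.964, -2.539] [ 0.51664055 -0.11802694  0.19571332]
q [0.02, 0.26, -0.48, 2.07, 0.16, 0.85, -2.82] err 0.0 0.0 clear [0.136 0.067]
1 [-0.5, 2.0, -0.6] [-2.0, 1.0, 4.0] P [ 0.508 -0.094  0.191] cl [0.11  0.174]
2 [-1.1, 3.9, -1.2] [-4.0, 2.0, 8.0] P [ 0.502 -0.075  0.185] cl [0.109 0.168]
3 [-1.7, 5.6, -1.8] [-6.0, 2.0, 11.0] P [ 0.496 -0.058  0.179] cl [0.109 0.161]
4 [-2.4, 7.2, -2.3] [-8.0, 3.0, 15.0] P [ 0.49  -0.042  0.174] cl [0.109 0.155]
5 [-3.0, 8.7, -2.8] [-11.0, 3.0, 19.0] P [ 0.483 -0.027  0.169] cl [0.11 0.15]
6 [-3.7, 10.0, -3.3] [-13.0, 4.0, 23.0] P [ 0.476 -0.013  0.164] cl [0.111 0.144]
7 [-4.4, 11.3, -3.7] [-15.0, 4.0, 26.0] P [ 0.47  -0.001  0.16 ] cl [0.113 0.138]
8 [-5.0, 12.4, -4.1] [-18.0, 4.0, 30.0] P [0.464 0.011 0.156] cl [0.115 0.133]
9 [-5.6, 13.5, -4.5] [-20.0, 4.0, 34.0] P [0.458 0.021 0.152] cl [0.116 0.127]
10 [-6.1, 14.5, -4.8] [-23.0, 4.0, 37.0] P [0.452 0.031 0.149] cl [0.118 0.122]
11 [-6.6, 15.4, -5.1] [
[... 292 characters left out ...]
101]
15 [-8.0, 18.6, -5.6] [-35.0, 1.0, 54.0] P [0.433 0.072 0.141] cl [0.118 0.096]
16 [-8.2, 19.4, -5.7] [-38.0, -0.0, 57.0] P [0.431 0.08  0.14 ] cl [0.118 0.091]
17 [-8.4, 20.1, -5.6] [-40.0, -1.0, 61.0] P [0.43  0.088 0.141] cl [0.119 0.086]
18 [-8.5, 20.9, -5.5] [-43.0, -3.0, 64.0] P [0.429 0.095 0.142] cl [0.119 0.081]
19 [-8.5, 21.7, -5.4] [-46.0, -4.0, 67.0] P [0.428 0.103 0.143] cl [0.121 0.077]
20 [-8.5, 22.5, -5.2] [-48.0, -6.0, 70.0] P [0.429 0.112 0.145] cl [0.125 0.073]
21 [-8.4, 23.4, -5.0] [-51.0, -7.0, 73.0] P [0.429 0.121 0.147] cl [0.13  0.069]
22 [-8.3, 24.4, -4.7] [-53.0, -9.0, 76.0] P [0.43 0.13 0.15] cl [0.136 0.067]
exact final [-8.66 24.8  -4.57] [-53.3  -9.5  75.8]
```

```bash
python3 - <<'E'
from ik import *
for az in (-40,-45):
  x=np.deg2rad(az); R=np.c_[[np.cos(x),np.sin(x),0],[np.sin(x),-np.cos(x),0],[0,0,-1]]
  for z in (.15,0.0):
   for ref in ([-.2,.4,.3,2.1,-.5,.9,-2.2],[.6,.4,-1,2.1,.5,.9,-2.2]):
    q,a,b=ik(np.array([.437,.134,z]),R,np.array(ref),.02); print(az,z,np.round(q,2).tolist(),round(a,4),round(b,3))
E
```

```text
-40 0.15 [-0.58, 0.21, 0.2, 2.11, -0.06, 0.83, -2.61] 0.0 0.0
-40 0.15 [-0.0, 0.27, -0.46, 2.05, 0.16, 0.85, -2.82] 0.0 0.002
-40 0.0 [-0.66, 0.49, 0.31, 2.22, -0.32, 0.48, -2.36] 0.0 0.0
-40 0.0 [-0.28, 0.49, -0.15, 2.18, 0.16, 0.48, -2.82] 0.0 0.002
-45 0.15 [-0.59, 0.21, 0.21, 2.11, -0.06, 0.83, -2.7] 0.0 0.001
-45 0.15 [-0.22, 0.23, -0.21, 2.07, 0.06, 0.84, -2.82] 0.0001 0.003
-45 0.0 [-0.68, 0.49, 0.34, 2.22, -0.34, 0.48, -2.43] 0.0 0.0
-45 0.0 [-0.35, 0.49, -0.06, 2.19, 0.06, 0.47, -2.82] 0.0 0.002
```

Request:
{"fn": "move_arm", "kwargs": {
  "plan": [
    [-0.5,2,-0.6,-2,1,4,0.7],
    [-1.1,4,-1.2,-4,2,8,0.7],
    [-1.7,5.8,-1.8,-6,2,11,0.7],
    [-2.4,7.5,-2.3,-8,3,15,0.7],
    [-3,9,-2.8,-11,3,19,0.7],
    [-3.7,10.4,-3.3,-13,4,23,0.7],
    [-4.4,11.7,-3.7,-15,4,26,0.7],
    [-5,12.8,-4.1,-18,4,30,0.7],
    [-5.6,13.9,-4.5,-20,4,34,0.7],
    [-6.1,14.9,-4.8,-23,4,37,0.7],
    [-6.6,15.8,-4.8,-25,3,41,0.7],
    [-7.1,16.7,-4.8,-28,3,44,0.7]
  ]
}}

```text
time: 9.17
position: [0.4453, 0.0494, 0.1473]
ee_rot: [[0.229, -0.97, -0.082], [-0.896, -0.243, 0.373], [-0.382, -0.011, -0.924]]
wrist_force: [0.4, -0.3, -1.0]
grip_width: 0.0599
```

```bash
python3 - <<'E'
from ik import *
s=add(); print(np.round(s['joint_pos'],3).tolist(),s['position'])
x=np.deg2rad(-39); R=np.c_[[np.cos(x),np.sin(x),0],[np.sin(x),-np.cos(x),0],[0,0,-1]]
plan(np.array([.435,.132,.15]),R,12,np.array([-.58,.21,.2,2.1,-.06,.83,-2.6]))
E
```

```text
[0.525, 0.36, -0.551, 2.027, -0.251, 0.905, -2.734] [0.44525675 0.04939182 0.14726411]
q [0.04, 0.27, -0.51, 2.05, 0.18, 0.86, -2.82] err 0.0 0.0 clear [0.132 0.061]
1 [-0.3, 0.6, -0.2] [-2.0, -1.0, 3.0] P [0.438 0.058 0.147] cl [0.119 0.108]
2 [-0.5, 1.3, -0.3] [-4.0, -1.0, 6.0] P [0.436 0.064 0.146] cl [0.119 0.103]
3 [-0.6, 1.9, -0.5] [-5.0, -2.0, 9.0] P [0.434 0.071 0.144] cl [0.118 0.098]
4 [-0.8, 2.5, -0.5] [-7.0, -3.0, 12.0] P [0.433 0.077 0.144] cl [0.118 0.093]
5 [-0.9, 3.1, -0.6] [-9.0, -4.0, 15.0] P [0.432 0.083 0.143] cl [0.117 0.088]
6 [-0.9, 3.8, -0.6] [-10.0, -4.0, 18.0] P [0.432 0.089 0.143] cl [0.117 0.083]
7 [-0.9, 4.4, -0.6] [-12.0, -5.0, 21.0] P [0.431 0.096 0.143] cl [0.117 0.079]
8 [-0.9, 5.1, -0.5] [-14.0, -7.0, 24.0] P [0.432 0.102 0.144] cl [0.118 0.074]
9 [-0.9, 5.8, -0.4] [-15.0, -8.0, 27.0] P [0.432 0.109 0.145] cl [0.12 0.07]
10 [-0.8, 6.5, -0.3] [-17.0, -9.0, 30.0] P [0.433 0.116 0.146] cl [0.123 0.066]
11 [-0.7, 7.2, -0.1] [-18.0, -10.0, 33.0] P [0.434 0.124 0.148] cl [0.127 0.063]
12 [-0.6, 8.0, 0.1] [-20.0, -12.0, 36.0] P [0.435 0.132 0.15 ] cl [0.132 0.061]
exact final [-1.03  8.26  0.27] [-19.6 -11.7  36.3]
```

Request:
{"fn": "move_arm", "kwargs": {
  "plan": [
    [-0.2,0.6,0,-2,-1,3,0.7],
    [-0.4,1.3,0,-4,-1,6,0.7],
    [-0.5,1.9,0,-5,-2,9,0.7],
    [-0.7,2.6,0,-7,-3,12,0.7],
    [-0.9,3.2,0,-9,-4,15,0.7],
    [-1,3.9,0,-10,-4,18,0.7],
    [-1,4.5,0,-12,-5,21,0.7],
    [-1,5.2,0,-14,-7,24,0.7],
    [-1,6,0.1,-15,-8,27,0.7],
    [-1,6.7,0.2,-17,-9,30,0.7],
    [-1,7.4,0.3,-18,-10,33,0.7],
    [-1,8.2,0.3,-20,-12,36,0.7]
  ]
}}

```text
time: 10.17
position: [0.4356, 0.1318, 0.1502]
ee_rot: [[0.775, -0.632, 0.008], [-0.632, -0.775, -0.005], [0.009, -0.002, -1.0]]
wrist_force: [0.6, -0.1, -0.1]
grip_width: 0.0601
```

```bash
python3 - <<'E'
from ik import *; from h import *
s=add(); print(np.round(s['joint_pos'],3).tolist(),s['position'])
p,d,C=take('wrist','w7'); P=cloud(d,C); q=P[(d>0)&(P[...,2]>.005)&(P[...,2]<.018)&(np.hypot(P[...,0]-.442,P[...,1]-.13)<.05)]
print(len(q),cv2.minAreaRect(q[:,:2].astype(np.float32)*1000))
E
```

```text
[0.041, 0.262, -0.517, 2.063, 0.181, 0.852, -2.834] [0.43558326 0.13184977 0.15019936]
1022 ((445.4015197753906, 128.97512817382812), (11.556170463562012, 59.0395393371582), 50.43475341796875)
```

View pics/w7.png

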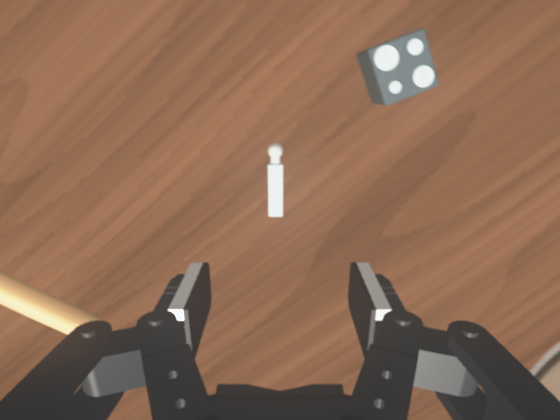

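The punch is upright in the view, with its shank at (275,190) and ball at (275,150), lined up with the jaws. I'll descend partway, check, then finish.

Request:
{"fn": "move_arm", "kwargs": {
  "plan": [
    [0.1,0,-2.5,0,0,0,0.7],
    [0.2,0.1,-5,0,0,0,0.7],
    [0.4,0.1,-7.5,0,0,0,0.7],
    [0.4,0.1,-9.5,0,0,0,0.7],
    [0.4,0.1,-11,0,0,0,0.7],
    [0.4,0.1,-12,0,0,0,0.7],
    [0.4,0.1,-12,0,0,0,0.7]
  ]
}}

```text
time: 10.8
position: [0.4366, 0.1357, 0.0284]
ee_rot: [[0.78, -0.625, 0.007], [-0.625, -0.781, -0.006], [0.009, 0.0, -1.0]]
wrist_force: [-0.2, -0.8, 0.9]
grip_width: 0.0598
```

Request:
{"fn": "move_arm", "kwargs": {
  "plan": [
    [0.2,-0.2,-1,0,0,0,0.7],
    [0.3,-0.3,-2,0,0,0,0.7],
    [0.3,-0.3,-2.7,0,0,0,0.7],
    [0.3,-0.3,-2.7,0,0,0,0.7],
    [0.3,-0.3,-2.7,0,0,0,0],
    [0.3,-0.3,-2.7,0,0,0,0],
    [0.3,-0.3,-2.7,0,0,0,0],
    [0.3,-0.3,-2.7,0,0,0,0],
    [0.3,-0.3,-2.7,0,0,0,0],
    [0.3,-0.3,-2.7,0,0,0,0],
    [0.3,-0.3,-2.7,0,0,0,0]
  ]
}}

```text
time: 11.72
position: [0.44, 0.1328, 0.002]
ee_rot: [[0.78, -0.625, 0.008], [-0.625, -0.78, -0.006], [0.01, -0.001, -1.0]]
wrist_force: [-1.1, -0.9, 6.3]
grip_width: 0.0101
```

Request:
{"fn": "move_arm", "kwargs": {
  "plan": [
    [0,0,2,0,0,0,0],
    [0,0,5,0,0,0,0],
    [0,0,8.5,0,0,0,0],
    [0,0,12,0,0,0,0],
    [0,0,15.5,0,0,0,0],
    [0,0,18.5,0,0,0,0],
    [0,0,20,0,0,0,0],
    [0,0,20,0,0,0,0]
  ]
}}

```text
time: 12.38
position: [0.4418, 0.1335, 0.206]
ee_rot: [[0.78, -0.625, 0.015], [-0.625, -0.78, -0.004], [0.014, -0.006, -1.0]]
wrist_force: [0.1, -0.2, -1.1]
grip_width: 0.0102
```

```bash
python3 - <<'E'
from ik import *; from h import take
s=add(); print(np.round(s['joint_pos'],3).tolist(),s['position'],s['grip_width'])
p,d,C=take('wrist','w8')
R=rot(52,50,180); plan(np.array([.634,-.151,.06])-.2*R[:,2],R,24,np.array([.96,.65,-.22,1.63,-.76,1.24,-2.52]))
E
```

```text
[-0.175, 0.166, -0.257, 2.004, 0.063, 0.966, -2.71] [0.44184249 0.1335344  0.20596355] 0.010222965959233886
q [0.91, 0.67, -0.11, 1.63, -0.84, 1.29, -2.44] err 0.0 0.0 clear [0.136 0.244]
1 [0.5, -1.2, -0.4] [1.0, 2.0, -4.0] P [0.446 0.122 0.2  ] cl [0.116 0.081]
2 [1.0, -2.3, -0.7] [3.0, 3.0, -7.0] P [0.451 0.11  0.197] cl [0.106 0.075]
3 [1.5, -3.5, -1.1] [5.0, 5.0, -11.0] P [0.456 0.098 0.194] cl [0.097 0.068]
4 [2.1, -4.7, -1.3] [6.0, 7.0, -14.0] P [0.462 0.087 0.191] cl [0.09  0.063]
5 [2.6, -5.9, -1.6] [8.0, 8.0, -17.0] P [0.467 0.075 0.188] cl [0.086 0.058]
6 [3.2, -7.1, -1.8] [10.0, 9.0, -21.0] P [0.473 0.063 0.186] cl [0.081 0.055]
7 [3.8, -8.3, -2.0] [12.0, 11.0, -24.0] P [0.479 0.05  0.184] cl [0.077 0.053]
8 [4.4, -9.6, -2.2] [14.0, 12.0, -28.0] P [0.485 0.037 0.182] cl [0.073 0.052]
9 [5.0, -11.0, -2.3] [16.0, 13.0, -31.0] P [0.491 0.023 0.181] cl [0.07  0.053]
10 [5.7, -12.4, -2.5] [19.0, 14.0, -34.0] P [0.498 0.009 0.18 ] cl [0.067 0.055]
11 [6.3, -13.9, -2.6] [21.0, 14.0, -37.0] P [ 0.504 -0.006  0.179] cl [0.065 0.058]
12 [7.0, -15.5, -2.6] [23.0, 15.0, -41.0] P [ 0.
[... 405 characters left out ...]
, -56.0] P [ 0.54  -0.113  0.178] cl [0.061 0.095]
18 [10.4, -26.8, -2.6] [39.0, 16.0, -59.0] P [ 0.545 -0.135  0.178] cl [0.063 0.109]
19 [10.8, -29.1, -2.5] [42.0, 15.0, -62.0] P [ 0.549 -0.157  0.179] cl [0.067 0.128]
20 [11.1, -31.4, -2.5] [45.0, 14.0, -65.0] P [ 0.552 -0.181  0.18 ] cl [0.071 0.148]
21 [11.3, -33.9, -2.4] [48.0, 14.0, -68.0] P [ 0.554 -0.206  0.18 ] cl [0.077 0.17 ]
22 [11.4, -36.5, -2.3] [50.0, 13.0, -71.0] P [ 0.555 -0.232  0.181] cl [0.092 0.194]
23 [11.3, -39.2, -2.2] [53.0, 12.0, -73.0] P [ 0.554 -0.258  0.182] cl [0.112 0.219]
24 [11.2, -41.9, -2.1] [56.0, 10.0, -76.0] P [ 0.553 -0.286  0.183] cl [0.136 0.244]
exact final [ 11.19 -41.92  -2.07] [ 56.3  10.3 -75.9]
```

The grip width (10 mm) says the punch is held. The interpolated path passes too near the hood, so I keep x back while swinging round to the right.

Request:
{"fn": "move_arm", "kwargs": {
  "plan": [
    [0,-1.2,-0.2,1,2,-4,0],
    [0,-2.5,-0.4,3,3,-7,0],
    [0,-4,-0.6,5,5,-11,0],
    [0,-5.5,-0.8,6,7,-14,0],
    [0,-7,-1,8,8,-17,0],
    [0,-8.7,-1,10,9,-21,0],
    [0,-10.4,-1,12,11,-24,0],
    [0,-12.2,-1,14,12,-28,0],
    [0,-14,-1,16,13,-31,0],
    [0,-15.8,-1,19,14,-34,0],
    [0,-17.6,-1,21,14,-37,0],
    [0,-19.4,-1,23,15,-41,0]
  ]
}}

```text
time: 13.43
position: [0.4399, -0.0619, 0.1923]
ee_rot: [[0.139, -0.986, -0.091], [-0.886, -0.165, 0.433], [-0.442, 0.02, -0.897]]
wrist_force: [-0.1, -0.0, -0.7]
grip_width: 0.01
```

```bash
python3 - <<'E'
from ik import *
s=add(); print(np.round(s['joint_pos'],3).tolist(),s['position'],s['grip_width'],clear(np.array(s['position']),np.array(s['ee_rot'])))
R=rot(52,50,180); plan(np.array([.634,-.151,.06])-.2*R[:,2],R,14)
E
```

```text
[0.336, 0.313, -0.005, 1.939, -0.424, 1.171, -2.427] [ 0.43986088 -0.06186897  0.1923194 ] 0.010015412076280131 (np.float64(0.13958938262206722), np.float64(0.13873001483042094))
q [0.8, 0.66, 0.04, 1.64, -0.91, 1.34, -2.38] err 0.0 0.0 clear [0.136 0.244]
1 [1.0, -0.9, -0.0] [2.0, 0.0, -3.0] P [ 0.452 -0.073  0.19 ] cl [0.131 0.136]
2 [2.0, -2.0, -0.1] [4.0, 0.0, -6.0] P [ 0.462 -0.084  0.19 ] cl [0.125 0.135]
3 [3.0, -3.1, -0.1] [6.0, 0.0, -9.0] P [ 0.472 -0.095  0.189] cl [0.12  0.135]
4 [3.9, -4.3, -0.2] [8.0, 0.0, -12.0] P [ 0.482 -0.107  0.189] cl [0.114 0.136]
5 [4.9, -5.7, -0.2] [9.0, -0.0, -15.0] P [ 0.491 -0.121  0.188] cl [0.109 0.138]
6 [5.8, -7.1, -0.3] [11.0, -0.0, -18.0] P [ 0.5   -0.135  0.188] cl [0.105 0.142]
7 [6.7, -8.7, -0.3] [13.0, -1.0, -20.0] P [ 0.509 -0.15   0.188] cl [0.102 0.149]
8 [7.5, -10.3, -0.4] [15.0, -1.0, -23.0] P [ 0.518 -0.167  0.187] cl [0.099 0.158]
9 [8.3, -12.0, -0.4] [17.0, -2.0, -26.0] P [ 0.525 -0.184  0.187] cl [0.097 0.168]
10 [9.0, -13.9, -0.5] [19.0, -3.0, -29.0] P [ 0.533 -0.203  0.186] cl [0.096 0.181]
11 [9.6, -15.8, -0.5] [20.0, -3.0, -32.0] P [ 0.539 -0.222  0.185] cl [0.099 0.195]
12 [10.2, -17.9, -0.6] [22.0, -4.0, -35.0] P [ 0.544 -0.243  0.185] cl [0.107 0.21 ]
13 [10.7, -20.0, -0.7] [24.0, -5.0, -37.0] P [ 0.549 -0.264  0.184] cl [0.12  0.227]
14 [11.0, -22.2, -0.8] [26.0, -6.0, -40.0] P [ 0.553 -0.286  0.183] cl [0.136 0.244]
exact final [ 11.3  -22.42  -0.92] [ 25.6  -6.  -40.1]
```

Request:
{"fn": "move_arm", "kwargs": {
  "plan": [
    [0.3,-2,0,2,0,-3,0],
    [0.7,-4,0,4,0,-7,0],
    [1.2,-6,-0.1,6,0,-10,0],
    [1.8,-8,-0.2,9,0,-14,0],
    [2.6,-10,-0.2,11,0,-17,0],
    [3.6,-12,-0.3,13,-1,-20,0],
    [4.8,-14,-0.4,15,-1,-23,0],
    [6.2,-16,-0.5,17,-2,-27,0],
    [7.6,-18,-0.6,19,-3,-30,0],
    [9,-20,-0.7,21,-4,-34,0],
    [10.2,-21.5,-0.8,24,-5,-37,0],
    [11.3,-22.4,-0.9,26,-6,-40,0]
  ]
}}

```text
time: 14.43
position: [0.5523, -0.2881, 0.1803]
ee_rot: [[-0.32, -0.855, 0.408], [-0.519, 0.519, 0.679], [-0.792, 0.005, -0.61]]
wrist_force: [0.1, -0.4, -0.7]
grip_width: 0.0102
```

```bash
python3 - <<'E'
from ik import *; from h import *
s=add(); print(np.round(s['joint_pos'],3).tolist(),s['position'],s['grip_width'])
p,d,C=take('wrist','w9'); P=cloud(d,C); b=P[(d>0)&(P[...,2]>.045)&(P[...,2]<.056)&(abs(P[...,0]-.635)<.07)&(abs(P[...,1]+.15)<.07)]
if len(b)>20: print(cv2.minAreaRect(b[:,:2].astype(np.float32)*1000))
R=rot(52,50,180); plan(np.array([.634,-.151,.06]),R,10)
E
```

```text
[0.773, 0.674, 0.095, 1.649, -0.941, 1.359, -2.355] [ 0.55226979 -0.28807472  0.18032873] 0.01023231937969651
((640.1832885742188, -151.69955444335938), (92.54815673828125, 93.33057403564453), 5.743220329284668)
q [0.75, 0.82, -0.23, 1.75, -0.99, 0.94, -2.34] err 0.0 0.0 clear [0.088 0.174]
1 [1.1, 1.2, -1.3] [-0.0, -0.0, 0.0] P [ 0.562 -0.278  0.162] cl [0.127 0.237]
2 [2.1, 2.5, -2.7] [-0.0, -0.0, 0.0] P [ 0.572 -0.266  0.149] cl [0.115 0.225]
3 [3.0, 3.8, -3.9] [-0.0, -0.0, 0.0] P [ 0.581 -0.253  0.136] cl [0.106 0.213]
4 [4.0, 5.1, -5.2] [-0.0, -0.0, 0.0] P [ 0.59  -0.239  0.124] cl [0.099 0.203]
5 [4.8, 6.5, -6.3] [-0.0, -0.0, 0.0] P [ 0.599 -0.225  0.112] cl [0.096 0.194]
6 [5.6, 7.9, -7.5] [-0.0, -0.0, 0.0] P [ 0.607 -0.211  0.101] cl [0.095 0.187]
7 [6.4, 9.4, -8.6] [-0.0, -0.0, 1.0] P [ 0.615 -0.197  0.09 ] cl [0.094 0.181]
8 [7.1, 10.9, -9.6] [-0.0, -0.0, 1.0] P [ 0.622 -0.182  0.079] cl [0.092 0.177]
9 [7.7, 12.4, -10.6] [-1.0, -0.0, 1.0] P [ 0.628 -0.166  0.069] cl [0.09  0.174]
10 [8.3, 14.0, -11.5] [-1.0, -0.0, 1.0] P [ 0.634 -0.151  0.06 ] cl [0.088 0.174]
exact final [  8.18  13.81 -11.89] [-0.6 -0.1  0.6]
```

View pics/w9.png

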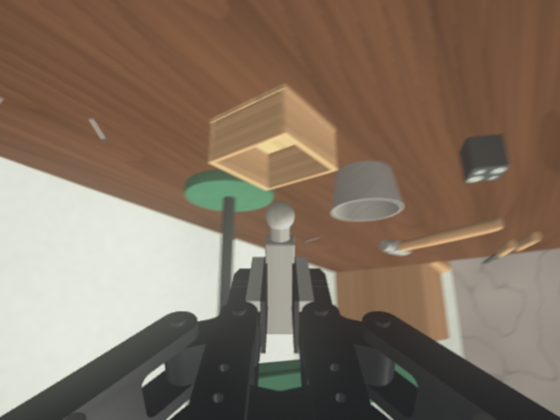

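The punch is held with its ball end down at (281,215), and the box mouth is ahead at (272,160), centre about (0.639, -0.151). I'll aim a little beyond the box centre so the hanging ball end clears the near rim.

Request:
{"fn": "move_arm", "kwargs": {
  "plan": [
    [0.8,1.2,-0.8,0,0,0,0],
    [1.7,2.7,-1.9,0,0,0,0],
    [2.7,4.3,-3.2,0,0,0,0],
    [3.7,5.9,-4.5,0,0,0,0],
    [4.7,7.5,-5.8,0,0,0,0],
    [5.7,9.1,-7.1,0,0,0,0],
    [6.7,10.7,-8.3,0,0,0,0],
    [7.6,12.2,-9.5,0,0,0,0],
    [8.4,13.5,-10.6,0,0,0,0],
    [9,14.4,-11.3,0,0,0,0],
    [9.3,14.9,-11.7,0,0,0,0],
    [9.3,14.9,-11.7,0,0,0,0]
  ]
}}

```text
time: 15.48
position: [0.6444, -0.1374, 0.0603]
ee_rot: [[-0.324, -0.854, 0.408], [-0.515, 0.521, 0.68], [-0.793, 0.011, -0.609]]
wrist_force: [-0.2, -0.6, -0.5]
grip_width: 0.01
```

```bash
python3 - <<'E'
from ik import *; from h import *
s=add(); p=np.array(s['position']);R=np.array(s['ee_rot']); print(np.round(s['joint_pos'],3).tolist(),p,s['grip_width'],s['wrist_force'],clear(p,R))
for n,x in (('ball',[.036,0,-.006]),('tail',[-.024,0,-.006])):
    w=p+R@np.array(x); a=np.deg2rad(6); v=w[:2]-[.639,-.151]; print(n,w,'in box frame',v@[np.cos(a),np.sin(a)],v@[-np.sin(a),np.cos(a)])
take('wrist','w10');take('scene','s10')
_,d0,C=load('scene0'); _,d,_=load('s10')
E
```

```text
[0.734, 0.814, -0.237, 1.764, -1.014, 0.924, -2.346] [ 0.64438789 -0.13739592  0.06034676] 0.009960355490219213 [-0.20265475 -0.62840294 -0.45533634] (np.float64(0.07852329134662771), np.float64(0.16713681878662653))
ball [ 0.63026579 -0.16003492  0.03544612] in box frame -0.009630771056018412 -0.00807245165452085
tail [ 0.64972564 -0.12910774  0.08303629] in box frame 0.012955247400359714 0.020651194963073976
```

Both ends of the punch are well inside the box outline and nothing is touching, so I release.

Request:
{"fn": "move_arm", "kwargs": {
  "plan": [
    [0,0,-0.3,0,0,0,0],
    [0,0,-0.3,0,0,0,0.4],
    [0,0,-0.3,0,0,0,0.4],
    [0,0,-0.3,0,0,0,0.4],
    [0,0,-0.3,0,0,0,0.4],
    [0,0,-0.3,0,0,0,0.4],
    [0,0,-0.3,0,0,0,0.4],
    [0,0,-0.3,0,0,0,0.4]
  ]
}}

```text
time: 16.25
position: [0.6447, -0.1403, 0.0585]
ee_rot: [[-0.325, -0.852, 0.411], [-0.516, 0.523, 0.678], [-0.792, 0.008, -0.61]]
wrist_force: [0.2, 0.5, 0.2]
grip_width: 0.0342
```

Request:
{"fn": "move_arm", "kwargs": {
  "plan": [
    [-0.4,-0.7,0.8,0,0,0,0.4],
    [-1.2,-2,2,0,0,0,0.4],
    [-2.2,-3.6,3.4,0,0,0,0.4],
    [-3.2,-5.2,4.8,0,0,0,0.4],
    [-4.2,-6.8,6.2,0,0,0,0.4],
    [-5.2,-8.5,7.6,0,0,0,0.4],
    [-6.2,-10.2,9,0,0,0,0.4],
    [-7.2,-12,10.5,0,0,0,0.4],
    [-8.3,-13.8,12,0,0,0,0.4],
    [-9.4,-15.6,13.5,0,0,0,0.4],
    [-10,-17,14,0,0,0,0.4],
    [-10,-17,14,0,0,0,0.4]
  ]
}}

```text
time: 17.25
position: [0.5429, -0.3155, 0.2001]
ee_rot: [[-0.327, -0.849, 0.415], [-0.518, 0.528, 0.673], [-0.79, 0.005, -0.613]]
wrist_force: [-0.9, -0.6, -0.7]
grip_width: 0.0342
```

```bash
python3 - <<'E'
from h import *
w=take('wrist','w11')[0]; p,d,C=take('scene','s11'); t,td,TC=take('top','t11')
p0,d0,C0=load('scene0')
for n,P in (('before',cloud(d0,C0)),('after',cloud(d,C))):
    z=P[...,2]
    for nm,c,r,a,b in (('box',(.639,-.151),.07,.045,.056),('cup',(.6,.016),.06,.051,.06),('block',(.455,.008),.04,.034,.046)):
        m=(z>a)&(z<b)&(np.abs(P[...,0]-c[0])<r)&(np.abs(P[...,1]-c[1])<r); q=P[m]; R=cv2.minAreaRect(q[:,:2].astype(np.float32)*1000)
        print(n,nm,len(q),np.round(q.mean(0)*1000,1),np.round(R[0],1),round(R[2],1))
P0=cloud(d0,C0)
s=lambda im,x0,x1,y0,y1:cv2.resize(im[y0:y1,x0:x1],(400,300),interpolation=cv2.INTER_CUBIC)
o=np.vstack([np.hstack([s(p,130,330,120,270),s(w,0,560,0,420)]),np.hstack([s(p,0,560,0,420),s(t,0,560,0,420)])])
cv2.imwrite('pics/fin.png',o[...,::-1])
E
```

```text
before box 245 [ 661.8 -146.3   48.8] [ 650.2 -148.3] 6.2
before cup 145 [614.   24.8  54.1] [609.3  23. ] 32.5
before block 286 [456.5  10.4  39.5] [455.2   9.5] 73.2
after box 240 [ 661.5 -145.6   49. ] [ 650.4 -149.4] 6.1
after cup 138 [615.6  24.9  54.1] [609.3  23.4] 33.2
after block 290 [456.6  10.7  39.4] [455.5  10.1] 71.6
```

View pics/fin.png

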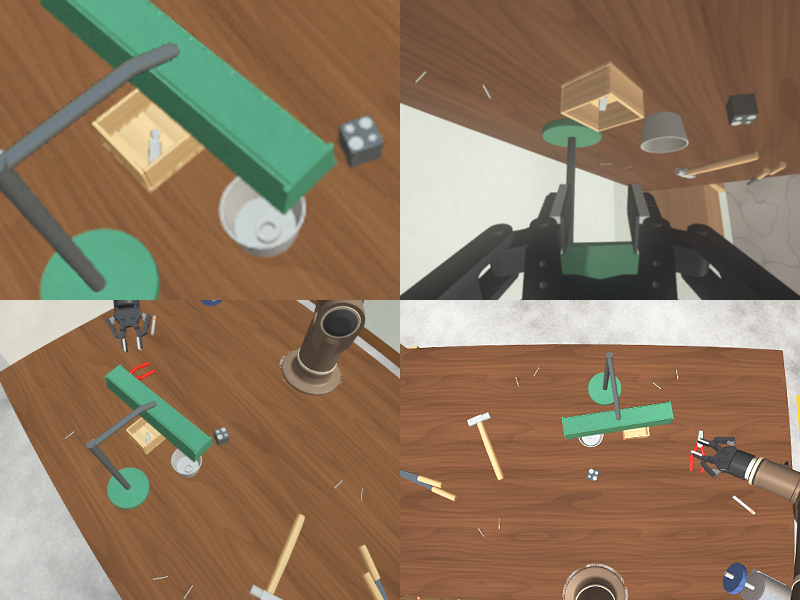

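The punch lies in the box at (155,145) and the ring in the cup at (266,233), both in the upper-left panel. The lamp, block, hammer and pliers are in place, and the gripper is free at 0.20 m. I hand in now.

```bash
python3 -c "
from workcell import env
s=env.read_state(); print(s['time'],s['wrist_force']); print(env.job_done())"
```

```text
17.4 [ 0.29932393 -0.53456693 -0.67063229]
the job is handed in; nothing more can be done
None
```

The ring blank is in the steel cup and the dapping punch is in the wooden box, placed in that order. I handed the job in at 17.4 s of the 53 s allowed. Both went in at a slant of about 50° under the hood, and I backed the arm out the same way.

- **Contents:** the last pictures show the ring lying on the cup's floor and the punch lying inside the box.
- **Cup, box and block:** depth measurements before and after agree to about 1–2 mm, which is within the camera noise.
- **Lamp, hammer and pliers:** I checked these only by eye in the last pictures, and they looked unmoved. The gripper partly hides the pliers in the top view.
- **Lamp clearance:** by my fitted model of the arm, the tool's centre line stayed about 8 cm from the hood on the way in. The wrist force stayed near zero while under the lamp. The largest reading after any move was about 6 N, while gripping each piece on the bench.
- **Disagreements:** the gripper read about 2–3 mm less than the true size of each piece, though both were held firmly. The first descent to the ring ended about 8 mm off target sideways, which the open jaws absorbed.

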